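# Hook and stack the shaker tray on the cutlery tray

## Robot

A 6-joint arm with a two-finger parallel gripper is mounted at the origin on the work surface. World frame = base frame: x ahead of the robot, y to its left, z up, the work surface at z = 0. Lengths are in mm, angles in degrees, forces in N, time in s.
With the tool pointing down it reaches from about 300 to 850 mm from the base axis. Payload 4.2 kg.
Tool frame: the origin (TCP) lies on the centre line of the jaws, within the pads' length; the fingertips stand 14 mm ahead of it and the grasp point (between the pads) lies 5 mm behind it (env.finger_overhang is the z of the fingertips in the tool frame, in mm); z points along the fingers, y is the line along which they close (so a half turn about z gives the same grasp; the last joint's range is limited). The gripper opens to 91 mm and grips with 3 to 60 N. Pads are 32 mm wide; open, the fingers measure 118 mm over their backs; the gripper's body (76 mm by 178 mm) begins 60 mm behind the grasp point.
Start: joints at [63.197, 18.312, 89.639, -0, 72.044, -1.146], TCP at [248.969, 518.32, 227.976] pointing down, gripper open.
Joint ranges: [-177.97, 177.97], [-48.28, 115.42], [12.27, 149.76], [-77.06, 257.06], [2.81, 150.46], [-146.56, 146.56]. Speed limits (degrees/s): [147.25, 147.25, 180, 180, 180, 180].

## Interface

Orientations are given as [roll, pitch, yaw] about the fixed x, y, z axes, in that order (R = Rz(yaw) Ry(pitch) Rx(roll)).
In Python, from workcell import sensors, viewer, env gives the robot as it stands. The module is installed in compiled form; this text tells all that it offers.
- The arm moves only by the tool step_arm, never from a script. Its argument "plan" is one flat list of numbers, 6 for each row, row after row: the shift along the tool's x, y, z in cm, then the turn, a rotation vector about the tool's x, y, z in rad. In form: [x, y, z, wx, wy, wz, x, y, z, wx, wy, wz, ...]. A call has 1 to 5 rows; each row shifts and turns the commanded pose from where the row before left it, along the tool's axes as they then stand; what a row does not reach is not made up. A row lasts 1/12 s, in which the tool goes at most 41.7 mm and 7.16 degrees, less where a joint would pass 70% of its speed; a pose out of reach is approached as far as the arm can. A call is refused whole if a number of a shift passes 4.17 or a number of a turn 0.125, either way. A call with a gripper value outside its range is refused whole. "hand" is the finger opening in cm, from 0 to 9.12, set as the call begins (left out, the last holds). The fingers move at their own pace and stop on an object; "newtons" is the grip in N (left out, the last holds). Time passes only in rows, so rows that do not move let the fingers close. It gives the time, the measured TCP pose, the force, the opening and the grip force at its end, in the units of the state.
- sensors.state(): the state, without advancing time (a new reading comes with each control period).
- viewer.grab_frame(name): name is "scene" or "top" or "wrist"; returns a dict with "img" (384x512x3 uint8, red, green, blue), "fx", "fy", "cx", "cy" (pixels), "k1" (the pictures are not rectified: a ray, as slopes to the right and down, at radius r is drawn at 1 + k1 r^2 times it, then the intrinsics apply), "position" and "attitude" of the camera in the world. Camera axes: x right, y down, z forward; pixel columns grow to the right and rows downward; lengths in mm; the calibration is good to about 2 mm. A picture is of the moment at which its call begins. There is no depth.
- env.job_done(): hands the job in; it is judged then, once.
Trained networks look in a picture, given as the dict that the camera call returned (one of the last four; its "shot" number tells which), for a name from the list of things; names that differ only in an ending like _2 or _b are one class to them, and where a whole thing is asked for, a point or a joint stands for the part that bears it (a point fixed in the world has none). Each returns a list of dicts, best first, with "score" (0 to 1); they miss things now and then, are a little off and sometimes report something else, mostly with a low value. They report only what shows in the picture. A call takes as long as a camera call.
- viewer.boxes_of(name, picture): "location" ([column, row] in pixels, amid what is visible of it).
- viewer.pinpoint(name, picture): "location" ([column, row] in pixels: a listed point, or the origin of a listed thing).
The state is a dict: "time_s": time; "qpos": joint angles; "qvel": joint speeds; "effort": joint torques, N m; "ee_pos": TCP position; "ee_rot": TCP orientation; "force": force on the tool from outside, world axes, zero at the start; "torque": the same for the moment, N m; "gripper_width": finger opening in mm; "gripper_force": force on a finger pad.
Only numpy, scipy, OpenCV 4.12 (cv2) and the standard library are available. Lean on these libraries where they do the work, as an engineer would, in place of code of your own. Each camera call takes 0.05 s, during which the arm holds its last target. There are 200 camera calls.

## Task

Stack the tan shaker tray on the matching cutlery tray in its steel stand to clear space on the buffet: pick it up by its handle, tilt it so that its two hooked lugs slide in under the lips of the cutlery tray, then lower the other end until all four corner lugs are fully home in its pockets and the tray sits flat. Keep both shakers standing in their places, do not force the trays together, leave the cup, napkin basket and cutlery tub alone, and let go at the end.

Things in the scene. Friction and masses are not known exactly. Their poses are not given: they have to be found in the camera images.
- tray_handle (a point): Centre of the handle bar of the loaded tan shaker tray. Tray axes: +x to the end with plain lugs, -x to the hooked end, y along the long side, z up. Bar along y 64 mm long, 18 thick, 20 high; 78 mm above the floor's underside. Floor x -76 to 78, y +-100, rim 40 mm high. 64 mm clear under the bar. The tray stands on its four corner lugs (17 mm deep). With shakers about 0.56 kg, varies.
- hook_lug_left (a point): Tip of the tongue of the tray's hooked lug at +y, mid thickness: x -71.5, y 80, 13.5 mm below the floor's underside, 91.5 below the handle point. Tray axes. Lug 27 mm wide (y), 17 deep: a stem, x -58 to -46, and along its foot a 7 mm thick tongue jutting to x -71.5, with a 10 mm high throat between tongue and floor.
- hook_lug_right (a point): The same on the tray's -y side, y -80.
- plain_lug_left (a point): Centre of the foot of the tray's plain lug at +y: x 59, y 80, 17 mm below the floor's underside, 95 below the handle point. A straight block 25 (x) x 27 (y) x 17 mm. Its twin is at y -80. Tray axes.
- stand: Steel stand fixed to the table (200 x 236 mm, edges 26 high); the cutlery tray is clamped in it. Origin: centre of underside; -x is the end with lips, z up. The cutlery tray (160 x 204, rim 66 mm above this origin, axes as the stand's) is clamped up to 14 mm off centre in x and 10 mm in y; this offset is not reported: feel (or look) for it. Nested, the handle point is 144 mm above this origin.
- lip_spot_left (a point): On the stand: where the middle of the top free edge of the cutlery tray's +y lip is at zero offset: x -62, y 80, z 66. The lip, 5 mm thick, roofs the corner pocket from its end wall (x -74) to x -62; the pocket is open above from x -62 to -1, is 32 mm wide (y 64 to 96), floor at z 46. The real one is off by the clamping. Nested, the tongue tip is 2.5 mm from the end wall. Twin at y -80.
- pocket_spot_left (a point): On the stand: centre of the mouth of the plain pocket at +y at zero offset: x 59, y 80, z 66 (really off by the clamping); 30 (x) x 32 (y) mm, 20 deep, open above. Twin at y -80. A plain lug has 2.5 mm of play each way in x, and in y. A level tray cannot go in, its tongues land on the lips: 6 to 16 degrees of tilt are needed, hooked end low.
- shaker_left: Glass shaker jar with a steel cap, diameter 52, height 70 mm, about 0.11 kg, standing loose in the tray's +y compartment (ribs 22 mm high around it, a few mm of play). Origin: centre of its underside, at the start 67.5 mm from the handle point in y and 74 mm below it. z is its axis. It rides along; it topples if tipped far.
- shaker_right: The same in the tray's -y compartment.
- cup: Bystander: white plastic cup, 76 mm across, 100 mm high; origin at the centre of its underside.
- napkin_basket: Bystander: basket of paper napkins, 150 x 190 mm, about 70 mm high; origin at the centre of its underside.
- cutlery_tub: Bystander: clear open tub of spare cutlery, 170 x 240 x 70 mm; origin at the centre of its underside.

How it is judged:
By the outcome, as a careful person would: the job done as asked, in the order asked, and still so for the second after the job is handed in, with the robot touching nothing.
It also fails if it takes over 61 s, if anything falls off the work surface, if the arm or the gripper's body presses on something with over 40 N, if the wrist force passes 120 N, or if a joint passes its speed limit or range.

## Working session

There is one attempt and no reset: what is moved stays moved. The work goes in short steps, Python scripts to look and compute and a tool call to move; the robot and the scene stay as the last step left them, time stands still between calls to the robot, and variables do not carry over. Pictures are saved under pics/ and viewed, at most 10 in all, crops included, and the job is handed in when it is done.

Besides the shell and the picture viewer there is one more tool, called after "Emit:" by a JSON object that holds its "op" and its "data", one argument or row to a line. step_arm: Moves the arm, as the interface text tells. Its arguments: {"type":"object","properties":{"plan":{"type":"array","items":{"type":"number"}},"hand":{"type":"number"},"newtons":{"type":"number"}},"required":["plan"]}

```bash
mkdir -p pics; cat > h.py <<'E'
import numpy as np, cv2
from scipy.spatial.transform import Rotation as R
from workcell import sensors, viewer, env
def ray(p,uv):
    d=np.array([(uv[0]-p['cx'])/p['fx'],(uv[1]-p['cy'])/p['fy']]);u=d.copy()
    for _ in range(20): u=d/(1+p['k1']*(u@u))
    A=np.array(p['attitude'],float)
    M=A if A.shape==(3,3) else (R.from_euler('xyz',A,degrees=True).as_matrix() if A.size==3 else R.from_quat(A).as_matrix())
    v=M@np.r_[u,1]; return np.array(p['position'],float),v/np.linalg.norm(v)
def atz(p,uv,z):
    o,v=ray(p,uv); return o+v*(z-o[2])/v[2]
def tri(rs):
    A=sum(np.eye(3)-np.outer(v,v) for o,v in rs);b=sum((np.eye(3)-np.outer(v,v))@o for o,v in rs)
    x=np.linalg.solve(A,b); return x,max(np.linalg.norm((np.eye(3)-np.outer(v,v))@(x-o)) for o,v in rs)
def save(p,n): cv2.imwrite('pics/'+n,p['img'][:,:,::-1])
E
python3 - <<'E'
from h import *
P={n:viewer.grab_frame(n) for n in("scene","top","wrist")}
for n in P: print(n,P[n]['position'],P[n]['attitude'],P[n]['fx'],P[n]['k1'])
cv2.imwrite('pics/a.png',cv2.resize(np.vstack([np.hstack([P['scene']['img'],P['top']['img']]),np.hstack([P['wrist']['img'],P['wrist']['img']*0])]),(800,600))[:,:,::-1])
for t in "tray_handle hook_lug_left hook_lug_right plain_lug_left stand lip_spot_left pocket_spot_left shaker_left shaker_right cup napkin_basket cutlery_tub".split():
    L={n:viewer.pinpoint(t,P[n])[:2] for n in P}
    print(t,{n:[(np.round(d['location']).tolist(),round(d['score'],2)) for d in L[n]] for n in L})
    rs=[ray(P[n],L[n][0]['location']) for n in('scene','top') if L[n]]
    if len(rs)>1: x,e=tri(rs); print('   ',x.round(1),round(e,1))
print(sensors.state())
E
```

```text
scene [1165.65498795  161.37357581  827.3363602 ] [-141.77787508    0.7981721   101.82565417] 362.2057002314868 -0.04500371645922835
top [ 294.7272663    -6.97194651 1350.34314245] [-168.24212997   -0.19270571  -88.4301212 ] 462.3979124867364 -0.14286425066427916
wrist [176.69539516 551.10245402 383.79903135] [1.63700043e+02 8.83086897e-03 6.42816675e+01] 298.6602141855231 -0.00836281238565248
tray_handle {'scene': [([321.0, 157.0], 0.8)], 'top': [([184.0, 208.0], 0.65)], 'wrist': []}
    [480.6 179.8 104.8] 0.1
hook_lug_left {'scene': [([353.0, 167.0], 0.64)], 'top': [([157.0, 233.0], 0.65)], 'wrist': [([156.0, 328.0], 0.62)]}
    [417.3 273.4  10.5] 5.2
hook_lug_right {'scene': [([299.0, 155.0], 0.91)], 'top': [([209.0, 246.0], 0.71)], 'wrist': []}
    [386.6 115.    1.1] 0.3
plain_lug_left {'scene': [([344.0, 202.0], 0.7)], 'top': [([164.0, 192.0], 0.83), ([283.0, 205.0], 0.55)], 'wrist': []}
    [542.9 260.    0. ] 2.2
stand {'scene': [([196.0, 162.0], 0.79)], 'top': [([313.0, 216.0], 0.75), ([184.0, 212.0], 0.4)], 'wrist': []}
    [ 480.9 -188.     5.7] 1.3
lip_spot_left {'scene
[... 905 characters left out ...]

{'time_s': 1.95, 'qpos': array([ 6.31965529e+01,  1.83113707e+01,  8.96407612e+01,  6.66199744e-04,
        7.20420812e+01, -1.14434136e+00]), 'qvel': array([ 1.85835536e-02,  4.44118042e-02,  9.19204950e-02, -7.30573391e-02,
        7.55894736e-05, -9.14233127e-02]), 'effort': array([-2.19550243e-04, -4.12348473e+01, -2.32225031e+01,  7.28727481e-02,
        3.76835978e-02,  9.40604181e-07]), 'ee_pos': array([248.97078965, 518.31538642, 227.96928123]), 'ee_rot': array([ 1.79994202e+02, -5.18068238e-04,  1.54340689e+02]), 'force': array([-0.56450052,  0.04997128, -1.5817198 ]), 'torque': array([-0.01027901,  0.01191532, -0.02814038]), 'gripper_force': 0.0, 'gripper_width': 91.1720248270174}
```

View picture.

View pics/a.png

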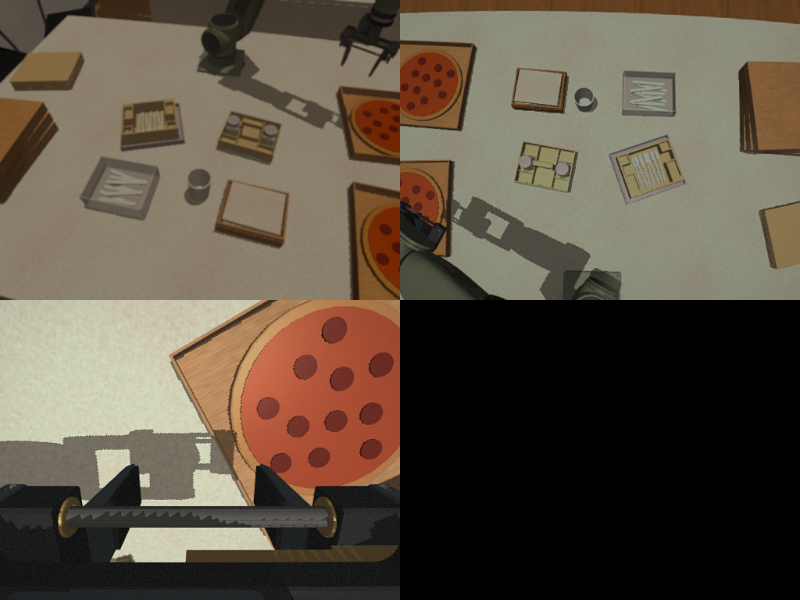

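```bash
cat >> h.py <<'E'
def plan(pos,rpy,n,start=None):
    """n equal rows from start (measured) pose to the target, in move units"""
    s=sensors.state(); p0=np.array(s['ee_pos']) if start is None else np.array(start[0],float)
    r0=R.from_euler('xyz',s['ee_rot'] if start is None else start[1],degrees=True)
    rv=(r0.inv()*R.from_euler('xyz',rpy,degrees=True)).as_rotvec()
    out=[]
    for i in range(n):
        r=r0*R.from_rotvec(rv*i/n)
        out.append(np.r_[r.inv().apply((np.array(pos)-p0)/n)/10,rv/n].round(3))
    for i in range(0,n,5): print(np.concatenate(out[i:i+5]).tolist())
E
python3 -c "
from h import *
plan([480,200,260],[180,0,80],15)"
```

```text
[-2.307, -1.246, -0.214, 0.0, -0.0, 0.086, -2.406, -1.042, -0.214, 0.0, -0.0, 0.086, -2.487, -0.83, -0.214, 0.0, -0.0, 0.086, -2.55, -0.612, -0.214, 0.0, -0.0, 0.086, -2.593, -0.39, -0.214, 0.0, -0.0, 0.086]
[-2.617, -0.164, -0.214, 0.0, -0.0, 0.086, -2.621, 0.063, -0.214, 0.0, -0.0, 0.086, -2.606, 0.289, -0.214, 0.0, -0.0, 0.086, -2.571, 0.513, -0.214, 0.0, -0.0, 0.086, -2.518, 0.733, -0.214, 0.0, -0.0, 0.086]
[-2.445, 0.948, -0.214, 0.0, -0.0, 0.086, -2.354, 1.156, -0.214, 0.0, -0.0, 0.086, -2.245, 1.355, -0.214, 0.0, -0.0, 0.086, -2.12, 1.543, -0.214, 0.0, -0.0, 0.086, -1.978, 1.721, -0.214, 0.0, -0.0, 0.086]
```

Emit:
{"op": "step_arm", "data": {
  "plan": [-2.3,-1.25,-0.2,0,0,0.086,-2.4,-1.04,-0.2,0,0,0.086,-2.5,-0.83,-0.2,0,0,0.086,-2.55,-0.6,-0.2,0,0,0.086,-2.6,-0.4,-0.2,0,0,0.086],
  "hand": 9.1
}}

```text
time_s: 2.37
ee_pos: [326.7, 411.3, 238.1]
ee_rot: [180.0, 0.0, 129.5]
force: [0.7, 0.4, 0.8]
gripper_width: 91.0
gripper_force: 0.0
```

Emit:
{"op": "step_arm", "data": {
  "plan": [-2.6,-0.16,-0.2,0,0,0.086,-2.6,0.06,-0.2,0,0,0.086,-2.6,0.3,-0.2,0,0,0.086,-2.57,0.5,-0.2,0,0,0.086,-2.5,0.73,-0.2,0,0,0.086]
}}

```text
time_s: 2.78
ee_pos: [403.7, 305.8, 248.2]
ee_rot: [180.0, -0.0, 104.8]
force: [0.3, 0.1, 0.3]
gripper_width: 91.0
gripper_force: 0.0
```

Emit:
{"op": "step_arm", "data": {
  "plan": [-2.45,0.95,-0.2,0,0,0.086,-2.35,1.16,-0.2,0,0,0.086,-2.25,1.36,-0.2,0,0,0.086,-2.1,1.54,-0.2,0,0,0.086,-2,1.7,-0.2,0,0,0.086]
}}

```text
time_s: 3.2
ee_pos: [481.3, 200.2, 258.2]
ee_rot: [180.0, -0.0, 80.2]
force: [-0.3, 0.4, -0.2]
gripper_width: 91.5
gripper_force: 0.0
```

```bash
cat >> h.py <<'E'
def multi(names,cams=('wrist','top','scene'),fn='x.png'):
    P={c:viewer.grab_frame(c) for c in cams}
    if fn: save(P['wrist'],fn)
    X={}
    for t in names:
        L={c:viewer.pinpoint(t,P[c])[:1] for c in cams}
        rs=[ray(P[c],L[c][0]['location']) for c in cams if L[c]]
        if len(rs)>1: X[t],e=tri(rs)
        print(t,[(np.round(L[c][0]['location']).tolist(),round(L[c][0]['score'],2)) if L[c] else None for c in cams],(X[t].round(1),round(e,1)) if t in X else '')
    return P,X
E
python3 - <<'E'
from h import *
print(sensors.state()['ee_pos'],sensors.state()['ee_rot'],sensors.state()['time_s'])
multi("tray_handle hook_lug_left hook_lug_right plain_lug_left shaker_left shaker_right".split(),('wrist','top'),'b.png')
E
```

```text
[481.29608716 200.15426858 258.17169031] [ 1.79986515e+02 -1.87302054e-02  8.01874663e+01] 3.2
tray_handle [([247.0, 194.0], 0.92), ([181.0, 209.0], 0.8)] (array([474. , 185.3, 108.9]), np.float64(1.3))
hook_lug_left [([198.0, 117.0], 0.77), None] 
hook_lug_right [([200.0, 226.0], 0.9), ([210.0, 245.0], 0.82)] (array([388.1, 113.2,  -5.6]), np.float64(2.7))
plain_lug_left [([294.0, 116.0], 0.96), None] 
shaker_left [None, None] 
shaker_right [([247.0, 224.0], 0.75), ([208.0, 221.0], 0.73)] (array([458.2, 119. ,  26.6]), np.float64(2.1))
```

View pics/b.png

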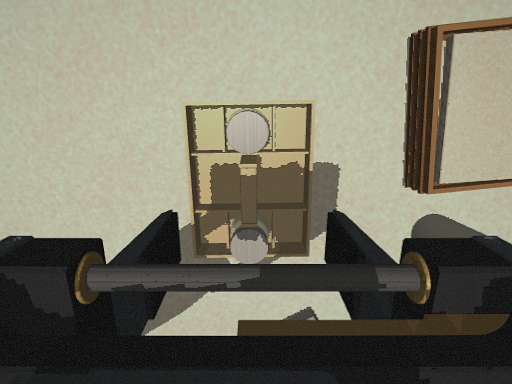

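```bash
python3 - <<'E'
from h import *
P=viewer.grab_frame('wrist')
for n,uv,z in [('h',(247,194),95),('hbar top',(249,191),105),('hl',(198,117),3.5),('hr',(200,226),3.5),('pl',(294,116),0),('rim LL',(185,103),57),('rim UL',(313,101),57),('rim R',(194,257),57),('rimR2',(308,257),57),('bar1',(249,158),105),('bar2',(249,224),105)]: print(n,atz(P,uv,z).round(1))
print(P['position'])
E
```

```text
h [471.3 183.7  95. ]
hbar top [474.7 189.7 105. ]
hl [418.9 273.6   3.5]
hr [387.8 119.3   3.5]
pl [546.2 253.3   0. ]
rim LL [417.2 292.1  57. ]
rim UL [562.6 269.8  57. ]
rim R [384.   97.7  57. ]
rimR2 [533.9  72.3  57. ]
bar1 [480.8 225.1 105. ]
bar2 [468.2 151.8 105. ]
[493.02328785 278.47089033 414.56845348]
```

```bash
python3 -c "
from h import *
plan([473,184.5,88],[180,0,80.6],10)"
```

```text
[-0.18, -0.046, 1.7, 0.0, -0.0, -0.0, -0.18, -0.046, 1.7, 0.0, -0.0, -0.0, -0.18, -0.046, 1.7, 0.0, -0.0, -0.0, -0.18, -0.046, 1.7, 0.0, -0.0, -0.0, -0.18, -0.046, 1.7, 0.0, -0.0, -0.0]
[-0.18, -0.046, 1.7, 0.0, -0.0, -0.0, -0.18, -0.047, 1.7, 0.0, -0.0, -0.0, -0.18, -0.047, 1.7, 0.0, -0.0, -0.0, -0.18, -0.047, 1.7, 0.0, -0.0, -0.0, -0.18, -0.047, 1.7, 0.0, -0.0, -0.0]
```

Emit:
{"op": "step_arm", "data": {
  "plan": [-0.36,-0.1,2,0,0,-0.007,-0.36,-0.1,2,0,0,0,-0.36,-0.1,2,0,0,0,-0.36,-0.1,2,0,0,0,-0.36,-0.07,2,0,0,0]
}}

```text
time_s: 4.37
ee_pos: [473.0, 184.1, 157.2]
ee_rot: [180.0, -0.0, 80.8]
force: [-0.4, -0.2, -0.7]
gripper_width: 91.0
gripper_force: 0.0
```

```bash
python3 - <<'E'
from h import *
s=sensors.state();print(s['ee_pos'],s['ee_rot'],s['time_s'])
P=viewer.grab_frame('wrist');save(P,'c.png')
for t in ('tray_handle','plain_lug_left','hook_lug_left'):
    L=viewer.pinpoint(t,P)
    if L: print(t,L[0],atz(P,L[0]['location'],95 if t[0]=='t' else 2))
E
```

```text
[472.99290737 184.12455968 157.18774304] [ 1.79978457e+02 -1.70392904e-02  8.08395164e+01] 4.3667
tray_handle {'location': [252.8, 209.5], 'score': 0.65} [473.01940764 183.01920462  95.        ]
plain_lug_left {'location': [312.1, 105.0], 'score': 0.58} [544.5414764  250.23544123   2.        ]
hook_lug_left {'location': [183.3, 101.2], 'score': 0.95} [417.61643259 274.55790584   2.        ]
```

View pics/c.png

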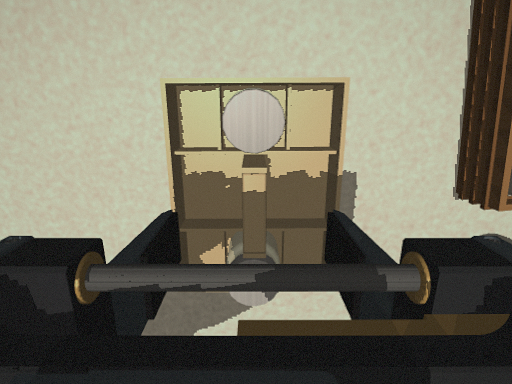

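Emit:
{"op": "step_arm", "data": {
  "plan": [0,0,1.7,0,0,0,0,0,1.7,0,0,0,0,0,1.7,0,0,0,0,0,1.4,0,0,0,0,0,0.5,0,0,0]
}}

```text
time_s: 4.98
ee_pos: [473.4, 184.6, 87.8]
ee_rot: [180.0, -0.0, 80.8]
force: [-0.1, -0.3, -0.6]
gripper_width: 91.2
gripper_force: 0.0
```

Emit:
{"op": "step_arm", "data": {
  "plan": [0,0,0,0,0,0,0,0,0,0,0,0,0,0,0,0,0,0,0,0,0,0,0,0,0,0,0,0,0,0],
  "hand": 0,
  "newtons": 40
}}

```text
time_s: 5.4
ee_pos: [473.7, 184.5, 88.8]
ee_rot: [179.9, -0.1, 80.8]
force: [0.2, 0.3, 0.8]
gripper_width: 60.2
gripper_force: 0.0
```

Emit:
{"op": "step_arm", "data": {
  "plan": [0,0,0,0,0,0,0,0,0,0,0,0,0,0,0,0,0,0,0,0,0,0,0,0,0,0,0,0,0,0]
}}

```text
time_s: 5.82
ee_pos: [473.1, 184.2, 88.0]
ee_rot: [-180.0, -0.0, 80.8]
force: [-0.3, 0.7, 0.7]
gripper_width: 27.4
gripper_force: 0.0
```

Emit:
{"op": "step_arm", "data": {
  "plan": [0,0,0,0,0,0,0,0,0,0,0,0,0,0,0,0,0,0,0,0,0,0,0,0,0,0,0,0,0,0]
}}

```text
time_s: 6.23
ee_pos: [473.7, 184.3, 88.0]
ee_rot: [179.9, -0.0, 80.8]
force: [2.3, -0.8, -1.8]
gripper_width: 18.2
gripper_force: 40.0
```

Emit:
{"op": "step_arm", "data": {
  "plan": [0,0,-0.5,0,0,0,0,0,-1,0,0,0,0,0,-1.5,0,0,0,0,0,-1.5,0,0,0,0,0,-1,0,0,0]
}}

```text
time_s: 6.65
ee_pos: [472.8, 184.3, 144.3]
ee_rot: [-180.0, -0.0, 80.8]
force: [0.3, 0.0, -5.8]
gripper_width: 18.1
gripper_force: 40.0
```

Emit:
{"op": "step_arm", "data": {
  "plan": [0,0,1.8,0,0,0,0,0,1.8,0,0,0,0,0,1.2,0,0,0,0,0,0.5,0,0,0,0,0,0.2,0,0,0]
}}

```text
time_s: 7.07
ee_pos: [471.1, 183.7, 88.0]
ee_rot: [-179.7, 0.1, 80.8]
force: [-8.4, -2.4, 11.4]
gripper_width: 18.0
gripper_force: 40.0
```

Emit:
{"op": "step_arm", "data": {
  "plan": [0,0,0.05,0,0,0,0,0,0,0,0,0,0,0,0,0,0,0,0,0,0,0,0,0,0,0,0,0,0,0],
  "hand": 6
}}

```text
time_s: 7.48
ee_pos: [473.8, 184.5, 88.1]
ee_rot: [179.9, -0.1, 80.8]
force: [-0.7, 0.0, 0.8]
gripper_width: 48.5
gripper_force: 0.0
```

Emit:
{"op": "step_arm", "data": {
  "plan": [0,0,0,0,0,0,0,0,-1,0,0,0,0,0,-3,0,0,0,0,0,-4,0,0,0,0,0,-4,0,0,0]
}}

```text
time_s: 7.9
ee_pos: [472.5, 184.0, 209.0]
ee_rot: [-179.9, 0.0, 80.8]
force: [0.3, -0.7, 0.4]
gripper_width: 59.8
gripper_force: 0.0
```

```bash
python3 -c "
from h import *
s=sensors.state();print(s['ee_pos'],s['ee_rot'],s['force'])
plan([481,-170,270],[180,0,110],15)"
```

```text
[472.45043287 183.9673634  208.97682324] [-1.79911160e+02  4.70992351e-02  8.08305860e+01] [ 0.34132164 -0.72205149  0.37781618]
[-2.321, 0.432, -0.406, -0.0, 0.0, -0.034, -2.334, 0.353, -0.406, -0.0, 0.0, -0.034, -2.345, 0.273, -0.406, -0.0, 0.0, -0.034, -2.353, 0.194, -0.406, -0.0, 0.0, -0.034, -2.358, 0.114, -0.406, -0.0, 0.0, -0.034]
[-2.36, 0.034, -0.406, -0.0, 0.0, -0.034, -2.36, -0.046, -0.406, -0.0, 0.0, -0.034, -2.357, -0.126, -0.406, -0.0, 0.0, -0.034, -2.352, -0.206, -0.406, -0.0, 0.0, -0.034, -2.343, -0.286, -0.406, -0.0, 0.0, -0.034]
[-2.332, -0.365, -0.406, -0.0, 0.0, -0.034, -2.318, -0.444, -0.406, -0.0, 0.0, -0.034, -2.302, -0.522, -0.406, -0.0, 0.0, -0.034, -2.283, -0.6, -0.407, -0.0, 0.0, -0.034, -2.261, -0.677, -0.407, -0.0, 0.0, -0.034]
```

Emit:
{"op": "step_arm", "data": {
  "plan": [-2.32,0.43,-0.4,0,0,-0.034,-2.33,0.35,-0.4,0,0,-0.034,-2.34,0.27,-0.4,0,0,-0.034,-2.35,0.2,-0.4,0,0,-0.034,-2.36,0.11,-0.4,0,0,-0.034]
}}

```text
time_s: 8.32
ee_pos: [475.9, 65.4, 228.6]
ee_rot: [179.9, -0.0, 90.7]
force: [0.1, -0.3, 1.0]
gripper_width: 60.0
gripper_force: 0.0
```

Emit:
{"op": "step_arm", "data": {
  "plan": [-2.36,0.03,-0.4,0,0,-0.034,-2.36,-0.05,-0.4,0,0,-0.034,-2.36,-0.13,-0.4,0,0,-0.034,-2.35,-0.2,-0.4,0,0,-0.034,-2.34,-0.3,-0.4,0,0,-0.034]
}}

```text
time_s: 8.73
ee_pos: [478.5, -52.8, 248.5]
ee_rot: [179.9, 0.0, 100.4]
force: [0.3, 0.1, -0.1]
gripper_width: 60.1
gripper_force: 0.0
```

Emit:
{"op": "step_arm", "data": {
  "plan": [-2,-0.37,-0.4,0,0,-0.034,-2,-0.44,-0.4,0,0,-0.034,-2,-0.52,-0.4,0,0,-0.034,-2,-0.6,-0.4,0,0,-0.034,-1.9,-0.68,-0.4,0,0,-0.034]
}}

```text
time_s: 9.15
ee_pos: [477.5, -155.3, 268.5]
ee_rot: [180.0, 0.0, 110.1]
force: [0.7, -1.1, 0.2]
gripper_width: 60.0
gripper_force: 0.0
```

```bash
python3 - <<'E'
from h import *
s=sensors.state();print(s['ee_pos'],s['ee_rot'],s['time_s'])
multi("stand lip_spot_left pocket_spot_left".split(),('wrist','top'),None)
P=viewer.grab_frame('wrist'); cv2.imwrite('pics/d.png',cv2.resize(P['img'][:,:,::-1],(800,600),interpolation=cv2.INTER_CUBIC))
np.savez('d.npz',**{k:P[k] for k in P})
E
```

```text
[ 477.45902023 -155.26609473  268.47565147] [1.79955372e+02 2.86675331e-02 1.10138731e+02] 9.15
stand [([247.0, 184.0], 0.9), ([312.0, 217.0], 0.83)] (array([ 477.3, -182.2,   34.2]), np.float64(2.7))
lip_spot_left [([191.0, 134.0], 0.84), ([299.0, 242.0], 0.95)] (array([ 397. , -137.3,   85.5]), np.float64(0.5))
pocket_spot_left [([294.0, 140.0], 0.94), ([281.0, 205.0], 0.63)] (array([447.8, -74.9, 416.4]), np.float64(8.2))
```

View pics/d.png

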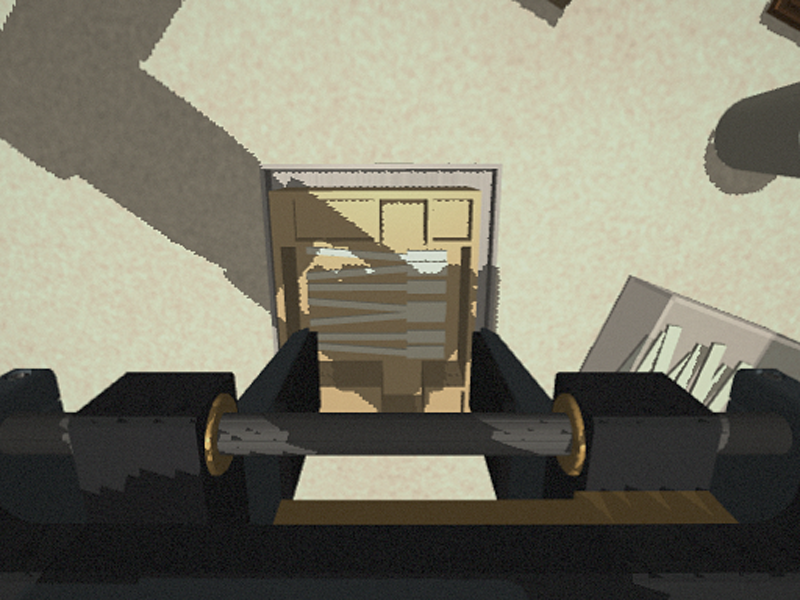

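```bash
python3 - <<'E'
import numpy as np,cv2
d=np.load('d.npz');i=d['img'][98:168,164:324,::-1]
i=np.clip((i/255.)**0.6*255,0,255).astype(np.uint8)
cv2.imwrite('pics/e.png',cv2.resize(i,(800,350),interpolation=cv2.INTER_NEAREST))
E
```

```text
(no output)
```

View pics/e.png

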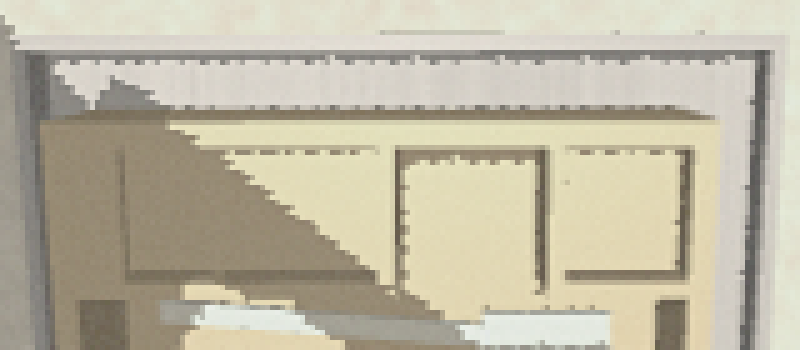

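```bash
cat > f.py <<'E'
from h import *
d=dict(np.load('d.npz'));d={k:(v.item() if v.ndim==0 else v) for k,v in d.items()}
O=np.array([164-.5,98-.5])
pts=[((565,147),(44,96)),((693,147),(74,96)),((565,280),(44,64)),((693,280),(74,64)),((122,147),(-62,96)),((123,280),(-62,64)),((380,147),(-1,96)),((380,280),(-1,64)),((40,120),(-80,102)),((720,120),(80,102))]
W=np.array([atz(d,O+np.array(u)/5,66)[:2] for u,_ in pts]);M=np.array([m for _,m in pts],float)
mw,mm=W.mean(0),M.mean(0);a=W-mw;b=M-mm
th=np.arctan2((b[:,0]*a[:,1]-b[:,1]*a[:,0]).sum(),(a*b).sum());Q=np.array([[np.cos(th),-np.sin(th)],[np.sin(th),np.cos(th)]])
c=mw-Q@mm
print('yaw',np.degrees(th),'centre',c,'scale',np.sqrt((a**2).sum()/(b**2).sum()));print((W-c-M@Q.T).round(1).tolist())
# stand outer edge top corners z=26 (crop) 
for u in [(15,40),(787,40)]: print(atz(d,O+np.array(u)/5,26).round(1))
E
python3 f.py; sed -n 1,2p h.py >/dev/null; python3 -c "
from h import *
s=sensors.state();print(s['ee_pos'],s['ee_rot'],s['time_s'])
plan([472.8,184.1,200],[180,0,80.8],12)"
```

```text
yaw 20.0576800150898 centre [ 478.12828521 -199.62713105] scale 0.9959906616912041
[[-0.7, -0.5], [-0.5, -0.5], [-0.2, 0.2], [0.6, 0.5], [1.0, 0.1], [-0.7, 0.1], [0.7, -0.0], [0.2, 0.4], [0.1, 0.1], [-0.6, -0.3]]
[ 347.5 -119.7   26. ]
[533.7 -51.9  26. ]
[ 477.54171695 -153.29465084  267.39110066] [-1.79995780e+02 -2.41262982e-02  1.10113630e+02] 9.6
[2.653, 0.93, 0.563, -0.0, -0.0, 0.043, 2.691, 0.816, 0.563, -0.0, -0.0, 0.043, 2.723, 0.7, 0.562, -0.0, -0.0, 0.043, 2.75, 0.584, 0.562, -0.0, -0.0, 0.043, 2.773, 0.466, 0.562, -0.0, -0.0, 0.043]
[2.79, 0.347, 0.562, -0.0, -0.0, 0.043, 2.803, 0.228, 0.562, -0.0, -0.0, 0.043, 2.81, 0.108, 0.562, -0.0, -0.0, 0.043, 2.812, -0.011, 0.562, -0.0, -0.0, 0.043, 2.809, -0.131, 0.562, -0.0, -0.0, 0.043]
[2.801, -0.251, 0.562, -0.0, -0.0, 0.043, 2.787, -0.37, 0.562, -0.0, -0.0, 0.043]
```

```bash
python3 -c "
from h import *
plan([480,222,260],[180,0,80.8],15)"
```

```text
[2.344, 0.876, 0.05, -0.0, -0.0, 0.034, 2.372, 0.795, 0.05, -0.0, -0.0, 0.034, 2.398, 0.714, 0.05, -0.0, -0.0, 0.034, 2.421, 0.632, 0.05, -0.0, -0.0, 0.034, 2.441, 0.549, 0.05, -0.0, -0.0, 0.034]
[2.458, 0.465, 0.05, -0.0, -0.0, 0.034, 2.473, 0.381, 0.05, -0.0, -0.0, 0.034, 2.484, 0.297, 0.05, -0.0, -0.0, 0.034, 2.493, 0.212, 0.05, -0.0, -0.0, 0.034, 2.499, 0.127, 0.05, -0.0, -0.0, 0.034]
[2.502, 0.041, 0.05, -0.0, -0.0, 0.034, 2.502, -0.044, 0.05, -0.0, -0.0, 0.034, 2.499, -0.129, 0.049, -0.0, -0.0, 0.034, 2.493, -0.214, 0.049, -0.0, -0.0, 0.034, 2.484, -0.299, 0.049, -0.0, -0.0, 0.034]
```

Emit:
{"op": "step_arm", "data": {
  "plan": [2.34,0.88,0.05,0,0,0.034,2.37,0.8,0.05,0,0,0.034,2.4,0.71,0.05,0,0,0.034,2.42,0.63,0.05,0,0,0.034,2.44,0.55,0.05,0,0,0.034]
}}

```text
time_s: 10.02
ee_pos: [478.3, -27.4, 264.9]
ee_rot: [-180.0, -0.0, 100.2]
force: [0.1, 1.2, 0.1]
gripper_width: 60.2
gripper_force: 0.0
```

Emit:
{"op": "step_arm", "data": {
  "plan": [2.46,0.47,0.05,0,0,0.034,2.47,0.38,0.05,0,0,0.034,2.48,0.3,0.05,0,0,0.034,2.49,0.21,0.05,0,0,0.034,2.5,0.13,0.05,0,0,0.034]
}}

```text
time_s: 10.43
ee_pos: [479.1, 97.7, 262.4]
ee_rot: [-180.0, -0.0, 90.5]
force: [-0.8, 0.0, 0.9]
gripper_width: 60.1
gripper_force: 0.0
```

Emit:
{"op": "step_arm", "data": {
  "plan": [2.5,0.04,0.05,0,0,0.034,2.5,-0.04,0.05,0,0,0.034,2.5,-0.13,0.05,0,0,0.034,2.5,-0.21,0.05,0,0,0.034,2.48,-0.3,0.05,0,0,0.034]
}}

```text
time_s: 10.85
ee_pos: [479.8, 222.9, 259.9]
ee_rot: [-180.0, 0.0, 80.8]
force: [0.0, -0.3, -0.4]
gripper_width: 60.3
gripper_force: 0.0
```

```bash
python3 - <<'E'
from h import *
s=sensors.state();print(s['ee_pos'],s['ee_rot'],s['time_s'])
P=viewer.grab_frame('wrist');np.savez('g.npz',**{k:P[k] for k in P})
i=P['img'][90:250,150:350,::-1];i=np.clip((i/255.)**0.6*255,0,255).astype(np.uint8)
cv2.imwrite('pics/g.png',cv2.resize(i,(750,600),interpolation=cv2.INTER_NEAREST))
E
```

```text
[479.769007   222.85420464 259.90220253] [-1.79990523e+02  4.39405904e-04  8.07980872e+01] 10.85
```

View pics/g.png

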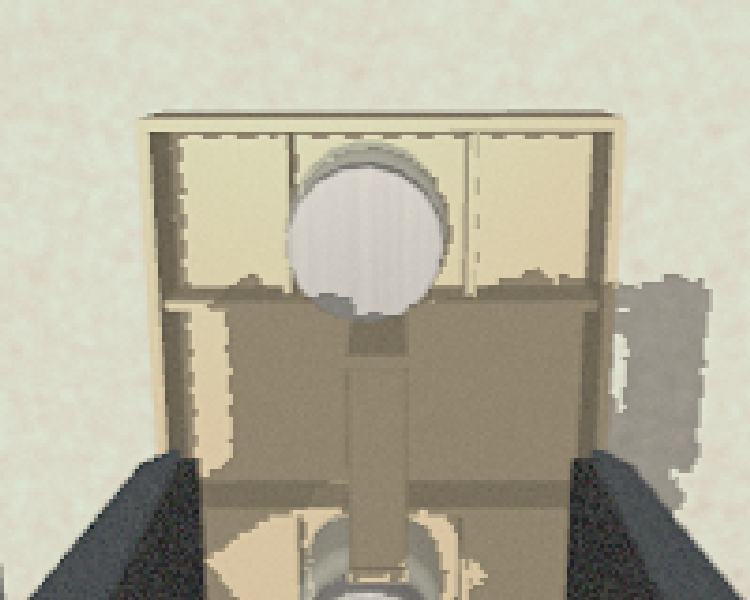

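```bash
python3 - <<'E'
from h import *
d=dict(np.load('g.npz'));d={k:(v.item() if v.ndim==0 else v) for k,v in d.items()}
O=np.array([149.5,89.5])
f=lambda u,z:atz(d,O+np.array(u)/3.75,z)[:2]
a,b=f((138,118),57),f((625,118),57); print(a,b,np.linalg.norm(b-a),np.degrees(np.arctan2(*(b-a)[::-1])))
th=np.radians(-9.2);ex=np.array([np.cos(th),np.sin(th)]);ey=np.array([-ex[1],ex[0]])
c=(a+b)/2-ex*1-ey*100;print('handle from rim',c)
tcp=np.array([473.5,184.3])
for n,u,z in [('rimL',(138,118),57),('rimR',(625,118),57),('rim in topL',(150,133),57),('bar 357',(377,357),105),('bar369',(377,369),105),('bar570',(377,570),105),('bar583',(378,583),105),('barL',(347,450),105),('barR',(408,450),105),('sh cap',(365,240),91)]:
    q=f(u,z)-tcp;print(n,(q@ex).round(1),(q@ey).round(1))
E
```

```text
[412.52241577 292.98923294] [563.13438442 268.40932245] 152.6045120485629 -9.268970910939109
handle from rim [470.85314506 182.14553238]
rimL -77.6 97.5
rimR 75.0 97.4
rim in topL -74.1 92.9
bar 357 -2.6 32.8
bar369 -2.6 29.3
bar570 -2.8 -34.4
bar583 -2.5 -38.8
barL -11.5 4.4
barR 6.5 4.4
sh cap -6.1 64.5
```

```bash
python3 -c "
from h import *
plan([470.8,182.1,140],[180,0,80.7],5)"
```

```text
[-0.926, -0.036, 2.389, -0.0, -0.001, 0.001, -0.924, -0.036, 2.39, -0.0, -0.001, 0.001, -0.922, -0.036, 2.39, -0.0, -0.001, 0.001, -0.92, -0.036, 2.391, -0.0, -0.001, 0.001, -0.918, -0.036, 2.392, -0.0, -0.001, 0.001]
```

```bash
python3 - <<'E'
from h import *
s=sensors.state();print(s['ee_pos'],s['ee_rot'],s['qvel'])
for f,p,r in [('d',[477.54,-153.29,267.39],[180,0,110.11]),('g',[479.77,222.85,259.9],[180,0,80.8]),('g',s['ee_pos'],s['ee_rot'])]:
    d=np.load(f+'.npz');print(f,R.from_euler('xyz',r,degrees=True).inv().apply(d['position']-np.array(p)),d['attitude'])
E
```

```text
[479.98336371 226.99457285 259.63372935] [-179.9520911    -0.24833842   80.84431111] [-2.88829949 -1.10574409  1.99134921 -2.60878289  0.57694346 -9.71503146]
d [  78.28528845   -1.04319895 -156.63431923] [ 1.63791502e+02 -6.66143812e-02  2.00467187e+01]
g [  77.91461607   -0.31448786 -156.59469106] [ 1.63791253e+02 -3.08632141e-02 -9.26657431e+00]
g [ 7.44683075e+01  6.37054804e-02 -1.56539771e+02] [ 1.63791253e+02 -3.08632141e-02 -9.26657431e+00]
```

Emit:
{"op": "step_arm", "data": {
  "plan": [-0.85,-0.03,2.4,0,0,0,-0.85,-0.03,2.4,0,0,0,-0.85,-0.03,2.4,0,0,0,-0.85,-0.03,2.4,0,0,0,-0.8,-0.03,2.4,0,0,0]
}}

```text
time_s: 11.32
ee_pos: [471.6, 179.8, 139.0]
ee_rot: [180.0, -0.0, 80.9]
force: [0.5, 0.2, -0.5]
gripper_width: 59.8
gripper_force: 0.0
```

Emit:
{"op": "step_arm", "data": {
  "plan": [0,0,0,0,0,0,0,0,0,0,0,0,0,0,0,0,0,0]
}}

```text
time_s: 11.57
ee_pos: [473.2, 180.7, 141.3]
ee_rot: [179.9, -0.1, 80.9]
force: [0.3, -0.7, -0.3]
gripper_width: 60.1
gripper_force: 0.0
```

Emit:
{"op": "step_arm", "data": {
  "plan": [0.1,-0.13,1.5,0,0,0.002,0,0,1.5,0,0,0,0,0,1.2,0,0,0,0,0,0.7,0,0,0,0,0,0.3,0,0,0]
}}

```text
time_s: 11.98
ee_pos: [471.7, 181.6, 88.4]
ee_rot: [179.9, -0.0, 80.8]
force: [0.1, -0.4, -0.4]
gripper_width: 59.8
gripper_force: 0.0
```

Emit:
{"op": "step_arm", "data": {
  "plan": [0,0,0,0,0,0,0,0,0,0,0,0,0,0,0,0,0,0]
}}

```text
time_s: 12.23
ee_pos: [471.9, 181.4, 88.9]
ee_rot: [179.9, -0.1, 80.7]
force: [-1.0, 1.4, -0.0]
gripper_width: 59.8
gripper_force: 0.0
```

Emit:
{"op": "step_arm", "data": {
  "plan": [0.05,-0.1,0,0,0,0,0,0,0,0,0,0,0,0,0,0,0,0,0,0,0,0,0,0,0,0,0,0,0,0],
  "hand": 0,
  "newtons": 45
}}

```text
time_s: 12.65
ee_pos: [470.2, 181.7, 88.0]
ee_rot: [180.0, -0.0, 80.7]
force: [0.1, -0.8, -0.2]
gripper_width: 29.6
gripper_force: 0.0
```

Emit:
{"op": "step_arm", "data": {
  "plan": [0,0,0,0,0,0,0,0,0,0,0,0,0,0,0,0,0,0,0,0,0,0,0,0,0,0,0,0,0,0]
}}

```text
time_s: 13.07
ee_pos: [470.6, 181.7, 87.9]
ee_rot: [180.0, -0.0, 80.7]
force: [1.5, -0.1, -1.4]
gripper_width: 17.6
gripper_force: 45.0
```

Emit:
{"op": "step_arm", "data": {
  "plan": [0,0,-0.5,0,0,0,0,0,-1,0,0,0,0,0,-1.5,0,0,0,0,0,-1.5,0,0,0,0,0,-1.5,0,0,0]
}}

```text
time_s: 13.48
ee_pos: [469.3, 181.5, 148.6]
ee_rot: [-179.9, 0.0, 80.7]
force: [1.1, -0.4, -6.3]
gripper_width: 17.8
gripper_force: 45.0
```

```bash
cat >> h.py <<'E'
C=np.array([478.1,-199.6]);YAW=20.06
def tgt(X,Z,th,dy=0,yaw=YAW):
    Rt=R.from_euler('z',yaw,degrees=True)*R.from_euler('y',-th,degrees=True)
    p=np.r_[C,0]+R.from_euler('z',yaw,degrees=True).apply([X,dy,Z])+Rt.apply([0,0,-7])
    return p,(Rt*R.from_euler('xyz',[180,0,90],degrees=True)).as_euler('xyz',degrees=True)
def where():
    s=sensors.state(); T=R.from_euler('xyz',s['ee_rot'],degrees=True)
    Rt=T*R.from_euler('xyz',[180,0,90],degrees=True).inv()
    h=s['ee_pos']-Rt.apply([0,0,-7])-np.r_[C,0]; h=R.from_euler('z',-YAW,degrees=True).apply(h)
    e=Rt.as_euler('ZYX',degrees=True)
    print('t',s['time_s'],'handle XYZ',h.round(1),'yaw,tilt,roll',e[0].round(2),(-e[1]).round(2),e[2].round(2),'F(stand)',R.from_euler('z',-YAW,degrees=True).apply(s['force']).round(1),'M',np.round(s['torque'],2))
E
python3 -c "
from h import *
p,r=tgt(-0.7,200,0);print(p,r);plan(p,r,20,([470.7,181.8,148],[180,0,80.7]))
print('tilt');p2,r2=tgt(-0.7,185,9);plan(p2,r2,5,(p,r))"
```

```text
[ 477.44246624 -199.8401028   193.        ] [180.     0.   110.06]
[-1.878, 0.342, -0.225, -0.0, 0.0, -0.026, -1.886, 0.293, -0.225, -0.0, 0.0, -0.026, -1.893, 0.245, -0.225, -0.0, 0.0, -0.026, -1.898, 0.196, -0.225, -0.0, 0.0, -0.026, -1.903, 0.148, -0.225, -0.0, 0.0, -0.026]
[-1.906, 0.099, -0.225, -0.0, 0.0, -0.026, -1.908, 0.05, -0.225, -0.0, 0.0, -0.026, -1.908, 0.001, -0.225, -0.0, 0.0, -0.026, -1.908, -0.048, -0.225, -0.0, 0.0, -0.026, -1.906, -0.097, -0.225, -0.0, 0.0, -0.026]
[-1.903, -0.145, -0.225, -0.0, 0.0, -0.026, -1.899, -0.194, -0.225, -0.0, 0.0, -0.026, -1.893, -0.243, -0.225, -0.0, 0.0, -0.026, -1.886, -0.291, -0.225, -0.0, 0.0, -0.026, -1.878, -0.339, -0.225, -0.0, 0.0, -0.026]
[-1.869, -0.387, -0.225, -0.0, 0.0, -0.026, -1.858, -0.435, -0.225, -0.0, 0.0, -0.026, -1.847, -0.482, -0.225, -0.0, 0.0, -0.026, -1.834, -0.53, -0.225, -0.0, 0.0, -0.026, -1.819, -0.576, -0.225, -0.0, 0.0, -0.026]
tilt
[-0.0, 0.022, 0.298, -0.031, 0.0, -0.0, -0.0, 0.013, 0.299, -0.031, 0.0, -0.0, -0.0, 0.003, 0.299, -0.031, 0.0, -0.0, -0.0, -0.006, 0.299, -0.031, 0.0, -0.0, -0.0, -0.016, 0.299, -0.031, 0.0, -0.0]
```

Emit:
{"op": "step_arm", "data": {
  "plan": [-0.6,0.1,-0.45,0,0,-0.013,-1.28,0.24,-0.45,0,0,-0.013,-1.89,0.29,-0.45,0,0,-0.026,-1.89,0.25,-0.45,0,0,-0.026,-1.9,0.2,-0.45,0,0,-0.026]
}}

```text
time_s: 13.9
ee_pos: [470.7, 104.1, 170.2]
ee_rot: [-179.9, 0.0, 86.8]
force: [0.7, -1.1, -5.1]
gripper_width: 17.9
gripper_force: 45.0
```

Emit:
{"op": "step_arm", "data": {
  "plan": [-1.9,0.15,-0.45,0,0,-0.026,-1.91,0.1,-0.45,0,0,-0.026,-1.91,0.05,-0.45,0,0,-0.026,-1.91,0,-0.45,0,0,-0.026,-1.91,-0.05,-0.45,0,0,-0.026]
}}

```text
time_s: 14.32
ee_pos: [472.5, 8.5, 192.6]
ee_rot: [-179.9, -0.0, 94.2]
force: [0.3, 0.0, -4.5]
gripper_width: 17.6
gripper_force: 45.0
```

Emit:
{"op": "step_arm", "data": {
  "plan": [-1.91,-0.1,0,0,0,-0.026,-1.9,-0.15,0,0,0,-0.026,-1.9,-0.19,0,0,0,-0.026,-1.89,-0.24,0,0,0,-0.026,-1.89,-0.29,0,0,0,-0.026]
}}

```text
time_s: 14.73
ee_pos: [474.6, -86.7, 192.4]
ee_rot: [-179.9, -0.1, 101.7]
force: [-0.2, 0.2, -5.5]
gripper_width: 17.9
gripper_force: 45.0
```

Emit:
{"op": "step_arm", "data": {
  "plan": [-1.88,-0.34,0,0,0,-0.026,-1.87,-0.39,0,0,0,-0.026,-1.86,-0.44,0,0,0,-0.026,-1.84,-0.48,0,0,0,-0.026,-1.2,-0.37,0,0,0,-0.017]
}}

```text
time_s: 15.15
ee_pos: [476.6, -176.2, 192.4]
ee_rot: [-179.9, -0.0, 108.6]
force: [-0.3, 0.7, -4.8]
gripper_width: 17.6
gripper_force: 45.0
```

Emit:
{"op": "step_arm", "data": {
  "plan": [-0.8,-0.27,0,0,0,-0.014,-0.5,-0.17,0,0,0,-0.008,0,0,0,0,0,0,0,0,0,0,0,0,0,0,0,0,0,0]
}}

```text
time_s: 15.57
ee_pos: [477.3, -187.6, 192.7]
ee_rot: [-180.0, -0.1, 109.8]
force: [0.2, 0.3, -6.0]
gripper_width: 17.9
gripper_force: 45.0
```

```bash
python3 -c "
from h import *
where()
P={n:viewer.grab_frame(n) for n in('scene','wrist')}
cv2.imwrite('pics/k.png',np.hstack([cv2.resize(P['scene']['img'][60:260,100:366],(400,300)),cv2.resize(P['wrist']['img'],(400,300))])[:,:,::-1])
where()"
```

```text
t 15.5667 handle XYZ [  3.4  11.5 199.7] yaw,tilt,roll 19.78 -0.02 0.06 F(stand) [ 0.3  0.3 -6. ] M [-0.08  0.08 -0.02]
t 15.6667 handle XYZ [  3.6  11.5 199.9] yaw,tilt,roll 19.81 -0.01 0.03 F(stand) [-0.3 -0.4 -6.1] M [-0.04  0.04 -0.07]
```

View pics/k.png

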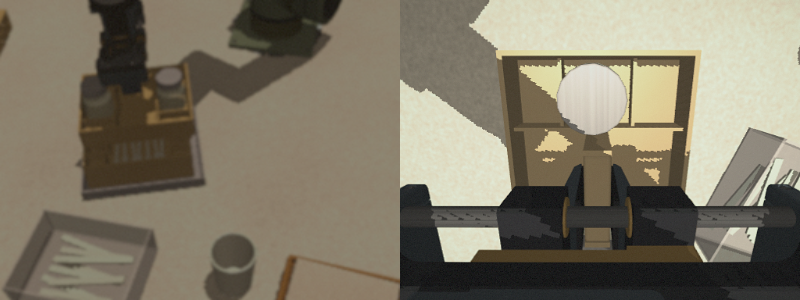

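```bash
python3 -c "
from h import *
p,r=tgt(-0.7,176,9);s=sensors.state();plan(p,r,10)
"
```

```text
[-0.115, -0.032, 0.238, -0.016, -0.0, -0.0, -0.115, -0.036, 0.237, -0.016, -0.0, -0.0, -0.115, -0.039, 0.237, -0.016, -0.0, -0.0, -0.115, -0.043, 0.236, -0.016, -0.0, -0.0, -0.115, -0.047, 0.235, -0.016, -0.0, -0.0]
[-0.115, -0.051, 0.235, -0.016, -0.0, -0.0, -0.115, -0.054, 0.234, -0.016, -0.0, -0.0, -0.115, -0.058, 0.233, -0.016, -0.0, -0.0, -0.115, -0.062, 0.232, -0.016, -0.0, -0.0, -0.115, -0.066, 0.231, -0.016, -0.0, -0.0]
```

Emit:
{"op": "step_arm", "data": {
  "plan": [-0.115,-0.032,0.24,-0.016,0,-0.001,-0.115,-0.036,0.24,-0.016,0,-0.001,-0.115,-0.039,0.24,-0.016,0,-0.001,-0.115,-0.043,0.24,-0.016,0,-0.001,-0.115,-0.047,0.235,-0.016,0,-0.001]
}}

```text
time_s: 16.08
ee_pos: [477.8, -194.3, 180.6]
ee_rot: [175.4, -0.0, 110.1]
force: [0.8, 0.5, -6.6]
gripper_width: 17.7
gripper_force: 45.0
```

Emit:
{"op": "step_arm", "data": {
  "plan": [-0.115,-0.05,0.235,-0.016,0,0,-0.115,-0.054,0.235,-0.016,0,0,-0.115,-0.058,0.235,-0.016,0,0,-0.115,-0.062,0.23,-0.016,0,0,-0.115,-0.066,0.23,-0.016,0,0]
}}

```text
time_s: 16.5
ee_pos: [478.6, -200.3, 168.8]
ee_rot: [170.7, 0.0, 110.1]
force: [-0.4, -0.1, -5.0]
gripper_width: 17.8
gripper_force: 45.0
```

Emit:
{"op": "step_arm", "data": {
  "plan": [0,0,0,0,0,0,0,0,0,0,0,0,0,0,0,0,0,0,0,0,0,0,0,0]
}}

```text
time_s: 16.83
ee_pos: [478.9, -200.1, 169.2]
ee_rot: [170.8, 0.0, 110.1]
force: [0.1, 0.4, -5.6]
gripper_width: 17.7
gripper_force: 45.0
```

```bash
python3 -c "
from h import *
where()
p,r=tgt(-0.7,156.4,9);plan(p,r,5)
"
```

```text
t 16.8333 handle XYZ [ -0.5  -0.8 176.1] yaw,tilt,roll 20.07 9.19 -0.03 F(stand) [ 0.2  0.3 -5.6] M [-0.16  0.34  0.01]
[0.016, -0.067, 0.388, 0.001, 0.0, 0.0, 0.016, -0.067, 0.388, 0.001, 0.0, 0.0, 0.016, -0.067, 0.388, 0.001, 0.0, 0.0, 0.016, -0.066, 0.388, 0.001, 0.0, 0.0, 0.016, -0.066, 0.388, 0.001, 0.0, 0.0]
```

Emit:
{"op": "step_arm", "data": {
  "plan": [0.02,-0.067,0.39,0.001,0,0,0.02,-0.067,0.39,0.001,0,0,0.01,-0.067,0.39,0,0,0,0,-0.05,0.3,0,0,0,0,-0.03,0.2,0,0,0]
}}

```text
time_s: 17.25
ee_pos: [478.1, -199.4, 151.3]
ee_rot: [171.0, -0.0, 110.1]
force: [-0.6, 0.1, -5.8]
gripper_width: 17.8
gripper_force: 45.0
```

Emit:
{"op": "step_arm", "data": {
  "plan": [0,-0.03,0.15,0,0,0,0,-0.02,0.12,0,0,0,0,0,0,0,0,0]
}}

```text
time_s: 17.5
ee_pos: [478.2, -199.7, 149.1]
ee_rot: [171.0, -0.0, 110.1]
force: [0.2, -0.5, -5.8]
gripper_width: 17.7
gripper_force: 45.0
```

```bash
python3 -c "
from h import *
where()
p,r=tgt(-14.7,156.2,9);plan(p,r,5)
"
```

```text
t 17.5 handle XYZ [-1.00e+00 -1.00e-01  1.56e+02] yaw,tilt,roll 20.05 9.04 0.01 F(stand) [-0.  -0.6 -5.8] M [-0.07  0.32  0.02]
[0.002, -0.27, -0.047, 0.0, -0.0, -0.0, 0.002, -0.27, -0.047, 0.0, -0.0, -0.0, 0.002, -0.27, -0.047, 0.0, -0.0, -0.0, 0.002, -0.27, -0.047, 0.0, -0.0, -0.0, 0.002, -0.27, -0.047, 0.0, -0.0, -0.0]
```

Emit:
{"op": "step_arm", "data": {
  "plan": [0,-0.18,-0.03,0,0,0,0,-0.18,-0.03,0,0,0,0,-0.18,-0.03,0,0,0,0,-0.18,-0.03,0,0,0,0,-0.18,-0.03,0,0,0]
}}

```text
time_s: 17.92
ee_pos: [469.5, -202.9, 149.5]
ee_rot: [170.9, 0.0, 110.0]
force: [0.2, 0.7, -5.4]
gripper_width: 17.3
gripper_force: 45.0
```

```bash
python3 -c "
from h import *
where()"
```

```text
t 17.9167 handle XYZ [-10.3  -0.2 156.4] yaw,tilt,roll 20.05 9.06 -0.02 F(stand) [ 0.4  0.6 -5.4] M [-0.11  0.29 -0.02]
```

Emit:
{"op": "step_arm", "data": {
  "plan": [0,-0.11,-0.01,0,0,0,0,-0.11,-0.01,0,0,0,0,-0.1,-0.01,0,0,0,0,-0.1,-0.01,0,0,0]
}}

```text
time_s: 18.25
ee_pos: [465.8, -204.3, 149.2]
ee_rot: [170.9, 0.0, 110.1]
force: [-0.7, 0.5, -6.5]
gripper_width: 17.6
gripper_force: 45.0
```

Emit:
{"op": "step_arm", "data": {
  "plan": [0,-0.1,-0.01,0,0,0,0,-0.1,-0.02,0,0,0]
}}

```text
time_s: 18.42
ee_pos: [463.8, -205.0, 149.1]
ee_rot: [170.9, 0.0, 110.1]
force: [-0.7, 0.0, -6.0]
gripper_width: 17.8
gripper_force: 45.0
```

Emit:
{"op": "step_arm", "data": {
  "plan": [0,-0.1,-0.01,0,0,0,0,0,0,0,0,0]
}}

```text
time_s: 18.58
ee_pos: [463.4, -205.2, 149.3]
ee_rot: [170.9, 0.0, 110.0]
force: [1.9, 1.2, -5.3]
gripper_width: 17.7
gripper_force: 45.0
```

```bash
python3 -c "
from h import *
where()"
```

```text
t 18.5833 handle XYZ [-16.8  -0.2 156.2] yaw,tilt,roll 20.04 9.14 -0.02 F(stand) [ 2.2  0.5 -5.3] M [ 0.21 -0.11  0.16]
```

```bash
python3 -c "
from h import *
T=lambda th,e=1.0:tgt(-71.3+71.5*np.cos(np.radians(th))-91.5*np.sin(np.radians(th)),66+76*np.sin(np.radians(th))+78*np.cos(np.radians(th))+e,th,0)
s=sensors.state();cur=(s['ee_pos'],s['ee_rot'])
for th in (9,7.5,6,4.5,3,1.5,0):
    p,r=T(th);print(th);plan(p,r,2 if th==9 else 3,cur);cur=(p,r)
"
```

```text
9
[0.011, 0.087, 0.028, 0.001, 0.0, -0.0, 0.011, 0.087, 0.028, 0.001, 0.0, -0.0]
7.5
[0.0, 0.072, 0.069, 0.009, 0.0, -0.0, 0.0, 0.073, 0.068, 0.009, 0.0, -0.0, 0.0, 0.073, 0.068, 0.009, 0.0, -0.0]
6
[0.0, 0.072, 0.069, 0.009, -0.0, -0.0, 0.0, 0.073, 0.068, 0.009, -0.0, -0.0, 0.0, 0.073, 0.067, 0.009, -0.0, -0.0]
4.5
[0.0, 0.072, 0.068, 0.009, 0.0, 0.0, 0.0, 0.073, 0.068, 0.009, 0.0, 0.0, -0.0, 0.074, 0.067, 0.009, 0.0, 0.0]
3
[0.0, 0.073, 0.068, 0.009, 0.0, 0.0, 0.0, 0.073, 0.067, 0.009, 0.0, 0.0, 0.0, 0.074, 0.067, 0.009, 0.0, 0.0]
1.5
[-0.0, 0.073, 0.068, 0.009, -0.0, -0.0, -0.0, 0.073, 0.067, 0.009, -0.0, -0.0, -0.0, 0.074, 0.066, 0.009, -0.0, -0.0]
0
[0.0, 0.073, 0.067, 0.009, -0.0, 0.0, 0.0, 0.073, 0.067, 0.009, -0.0, 0.0, 0.0, 0.074, 0.066, 0.009, -0.0, 0.0]
```

Emit:
{"op": "step_arm", "data": {
  "plan": [0.01,0.09,0.03,0.001,0,0,0.01,0.09,0.03,0.001,0,0,0,0.073,0.068,0.0087,0,0,0,0.073,0.068,0.0087,0,0,0,0.073,0.068,0.0087,0,0]
}}

```text
time_s: 19.0
ee_pos: [467.0, -203.7, 146.9]
ee_rot: [172.6, 0.0, 110.1]
force: [0.3, -0.8, -5.8]
gripper_width: 17.8
gripper_force: 45.0
```

Emit:
{"op": "step_arm", "data": {
  "plan": [0,0.073,0.068,0.0087,0,0,0,0.073,0.068,0.0087,0,0,0,0.073,0.068,0.0087,0,0]
}}

```text
time_s: 19.25
ee_pos: [469.4, -202.7, 145.2]
ee_rot: [174.1, 0.0, 110.1]
force: [-0.1, 0.4, -5.8]
gripper_width: 17.9
gripper_force: 45.0
```

```bash
python3 -c "
from h import *
where()"
```

```text
t 19.25 handle XYZ [-10.    0.  152.1] yaw,tilt,roll 20.06 5.9 -0.0 F(stand) [ 0.   0.4 -5.8] M [-0.1   0.23  0.01]
```

Emit:
{"op": "step_arm", "data": {
  "plan": [0,0.075,0.066,0.0087,0,0,0,0.075,0.066,0.0087,0,0,0,0.075,0.066,0.0087,0,0]
}}

```text
time_s: 19.5
ee_pos: [471.6, -201.9, 143.5]
ee_rot: [175.6, 0.0, 110.1]
force: [0.4, 1.0, -5.3]
gripper_width: 18.0
gripper_force: 45.0
```

Emit:
{"op": "step_arm", "data": {
  "plan": [0,0.075,0.066,0.0087,0,0,0,0.075,0.066,0.0087,0,0,0,0.075,0.066,0.0087,0,0]
}}

```text
time_s: 19.75
ee_pos: [473.9, -201.1, 141.7]
ee_rot: [177.1, 0.0, 110.1]
force: [0.1, 0.9, -5.9]
gripper_width: 17.7
gripper_force: 45.0
```

```bash
python3 -c "
from h import *
where()"
```

```text
t 19.75 handle XYZ [ -4.8   0.  148.7] yaw,tilt,roll 20.05 2.92 -0.01 F(stand) [ 0.4  0.8 -5.9] M [-0.05  0.09  0.  ]
```

Emit:
{"op": "step_arm", "data": {
  "plan": [0,0.075,0.067,0.0087,0,0,0,0.075,0.067,0.0087,0,0,0,0.075,0.067,0.0087,0,0]
}}

```text
time_s: 20.0
ee_pos: [476.0, -200.3, 139.7]
ee_rot: [178.6, 0.0, 110.0]
force: [-0.2, -0.7, -5.6]
gripper_width: 17.1
gripper_force: 45.0
```

Emit:
{"op": "step_arm", "data": {
  "plan": [0,0.075,0.067,0.0087,0,0,0,0.075,0.067,0.0087,0,0,0,0.06,0.067,0.0077,0,0]
}}

```text
time_s: 20.25
ee_pos: [478.1, -199.6, 137.8]
ee_rot: [-180.0, 0.0, 110.1]
force: [0.1, 0.9, -5.0]
gripper_width: 18.0
gripper_force: 45.0
```

```bash
python3 -c "
from h import *
where()"
```

```text
t 20.25 handle XYZ [  0.   -0.  144.8] yaw,tilt,roll 20.05 -0.01 -0.01 F(stand) [ 0.4  0.8 -5. ] M [-0.02  0.03 -0.06]
```

Level, 0.8 mm above seated; settle gently down until it bears.

Emit:
{"op": "step_arm", "data": {
  "plan": [0,0,0.04,0,0,0,0,0,0.04,0,0,0,0,0,0.02,0,0,0,0,0,0,0,0,0]
}}

```text
time_s: 20.58
ee_pos: [478.0, -199.6, 137.0]
ee_rot: [180.0, 0.0, 110.0]
force: [0.2, 0.8, -5.1]
gripper_width: 17.7
gripper_force: 45.0
```

```bash
python3 -c "
from h import *
where()"
```

```text
t 20.5833 handle XYZ [-1.00e-01 -0.00e+00  1.44e+02] yaw,tilt,roll 20.05 0.05 -0.01 F(stand) [ 0.5  0.6 -5.1] M [-0.03 -0.03 -0.04]
```

Emit:
{"op": "step_arm", "data": {
  "plan": [0,0,0.03,0,0,0,0,0,0.03,0,0,0,0,0,0,0,0,0]
}}

```text
time_s: 20.83
ee_pos: [478.1, -199.7, 136.9]
ee_rot: [179.9, 0.0, 110.0]
force: [-0.3, 0.9, 0.7]
gripper_width: 17.6
gripper_force: 45.0
```

```bash
python3 -c "
from h import *
where()"
```

```text
t 20.8333 handle XYZ [ -0.   -0.  143.9] yaw,tilt,roll 20.04 0.06 -0.03 F(stand) [0.  0.9 0.7] M [ 0.21  0.31 -0.04]
```

Emit:
{"op": "step_arm", "data": {
  "plan": [0,0,0,0,0,0,0,0,0,0,0,0,0,0,0,0,0,0,0,0,0,0,0,0,0,0,0,0,0,0],
  "hand": 6
}}

```text
time_s: 21.25
ee_pos: [478.1, -199.8, 136.4]
ee_rot: [180.0, 0.0, 110.1]
force: [0.3, -0.8, 0.8]
gripper_width: 47.9
gripper_force: 0.0
```

Emit:
{"op": "step_arm", "data": {
  "plan": [0,0,0,0,0,0,0,0,-0.8,0,0,0,0,0,-2,0,0,0,0,0,-3,0,0,0,0,0,-3,0,0,0]
}}

```text
time_s: 21.67
ee_pos: [477.4, -199.4, 225.2]
ee_rot: [-180.0, -0.1, 110.1]
force: [0.7, -0.1, -0.2]
gripper_width: 59.8
gripper_force: 0.0
```

Emit:
{"op": "step_arm", "data": {
  "plan": [1,0,-3,0,0,0,2,0,-2,0,0,0,1,0,-1,0,0,0,0,0,0,0,0,0,0,0,0,0,0,0]
}}

```text
time_s: 22.08
ee_pos: [464.0, -161.9, 284.1]
ee_rot: [180.0, 0.1, 110.1]
force: [0.1, -0.9, -0.1]
gripper_width: 60.0
gripper_force: 0.0
```

```bash
python3 -c "
from h import *
P={n:viewer.grab_frame(n) for n in('scene','wrist')}
cv2.imwrite('pics/m.png',np.hstack([cv2.resize(P['scene']['img'][60:260,100:366],(400,300)),cv2.resize(P['wrist']['img'],(400,300))])[:,:,::-1])
where()"
```

```text
t 22.1833 handle XYZ [ -0.7  40.  289.7] yaw,tilt,roll 20.06 -0.11 0.07 F(stand) [-0.5  0.5 -0.4] M [0.   0.01 0.02]
```

View pics/m.png

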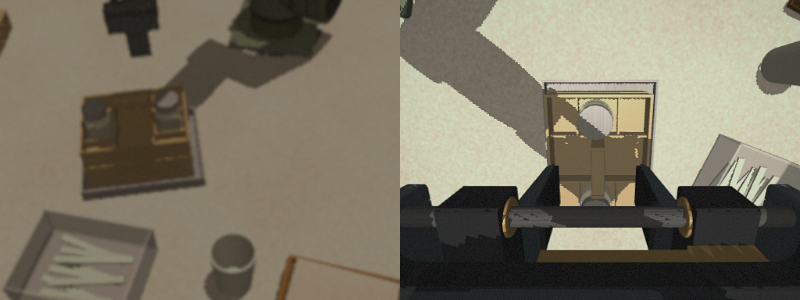

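The picture shows the tray sitting flat and square in the stand, with both shakers standing (crop about (97,118) and (170,110)). The cup and tub have not moved, and the gripper is clear.

```bash
python3 -c "
from h import *
print(env.job_done())"
```

```text
the job is handed in; nothing more can be done
None
```

The shaker tray is stacked flat on the cutlery tray with its hooked lugs under the lips, both shakers standing and the gripper released and clear; I handed the job in at about 22 s of the 61 s, and no verdict came back.

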